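# Hang the measuring cup on the drip rail by its S-hook

### The arm

A 6-joint arm with a two-finger parallel gripper is mounted at the origin on the work surface. World frame = base frame: x ahead of the robot, y to its left, z up, the work surface at z = 0. Lengths are in m, angles in rad, forces in N, time in s.
With the tool pointing down it reaches from about 0.35 to 0.775 m from the base axis. Payload 7.3 kg.
Tool frame: the origin (TCP) lies at the centre of the arm's flange, where the gripper is bolted on; the fingertips stand 178 mm ahead of it and the grasp point (between the pads) lies 159 mm ahead of it; z points along the fingers, y is the line along which they close (so a half turn about z gives the same grasp; the last joint's range is limited). The gripper opens to 92 mm and grips with 3 to 60 N. Pads are 19 mm wide; open, the fingers measure 130 mm over their backs; the gripper's body (75 mm by 190 mm) begins 47 mm behind the grasp point.
Start: joints at [-1.375, 0.342, 1.524, -0, 1.275, -0.146], TCP at [0.176, -0.495, 0.405] pointing down, gripper open.
Joint ranges: [-2.53, 2.53], [-0.77, 2.02], [0.04, 2.7], [-1, 4.14], [0.28, 2.66], [-3.11, 3.11]. Speed limits (rad/s): [2.57, 2.57, 3.14, 3.14, 3.14, 3.14].

### API

Orientations are given as [roll, pitch, yaw] about the fixed x, y, z axes, in that order (R = Rz(yaw) Ry(pitch) Rx(roll)).
In Python, from cell import robot gives the robot as it stands.
- The arm moves only by the shell command python3 drive.py [OPENING] [FORCE], which reads ROWS from standard input. ROWS is a JSON list of rows, 1 to 8 of them, each of 6 numbers: dx, dy, dz in m, then a rotation vector rx, ry, rz in rad; each row shifts and turns the commanded pose from where the row before left it, along the tool's axes as they then stand; what a row does not reach is not made up. A row lasts 1/12 s, in which the tool goes at most 0.0417 m and 0.125 rad, less where a joint would pass 70% of its speed; a pose out of reach is approached as far as the arm can. OPENING is the finger opening in m, set as the command begins (- or left out keeps the last). The fingers move at their own pace and stop on an object; FORCE is the grip in N (left out, the last holds). Time passes only in rows, so rows that do not move let the fingers close. It prints the time, the measured TCP pose, the force, the opening and the grip force at its end. Input that does not fit is refused with a message, and nothing moves.
- robot.observe(): the state, without advancing time (a new reading comes with each control period).
- robot.read_camera(name): name is "side" or "top"; returns a dict with "image" (480x640x3 uint8, red, green, blue), "fx", "fy", "cx", "cy" (pixels), "k1" (the pictures are not rectified: a ray, as slopes to the right and down, at radius r is drawn at 1 + k1 r^2 times it, then the intrinsics apply), "pose" (4x4, takes a point from camera to world coordinates). Camera axes: x right, y down, z forward; pixel columns grow to the right and rows downward; lengths in m; the calibration is good to about 2 mm. A picture is of the moment at which its call begins. There is no depth.
- robot.hand_in(): hands the job in; it is judged then, once.
The state is a dict: "time": time; "qpos": joint angles; "qvel": joint speeds; "joint_efforts": joint torques, N m; "tool_pos": TCP position; "tool_rot": TCP orientation; "contact_force": force on the tool from outside, world axes, zero at the start; "torque": the same for the moment, N m; "opening": finger opening in m; "grip_force": force on a finger pad.
Only numpy, scipy, OpenCV 4.12 (cv2) and the standard library are available. Lean on these libraries where they do the work, as an engineer would, in place of code of your own. Each camera call takes 0.05 s, during which the arm holds its last target. There are 200 camera calls.

### The job

Hang the yellow measuring cup up to drip dry: take the S-hook off the rail, pass its lower end up through the small hole in the cup's handle, lift the cup on the hook and hang the hook back on the rail, setting it down gently. Leave the cup hanging on the hook from the rail, swaying lightly at most, and do not knock the jar, ladle or trivet about.

Things in the scene. Friction and masses are not known exactly. Their poses are not given: they have to be found in the camera images.
- rail: Stainless utensil rail fixed to the table: a level round bar 12 mm thick, 280 mm long, its axis 310 mm above the table, on two upright 16 mm posts with 60 mm flanges at its ends. Origin: on the table midway between the posts. The bar runs along y; x points away from the robot, z up. The cup may hang anywhere between the posts
- rail_mid (a point): Middle of the bar, on its axis, 310 mm above the table
- hook: Loose steel S-hook, about 40 g, of 5 mm round bar, 131 mm long, flat in its own x-z plane; hangs on the rail at the start, y along the rail. Origin: middle of the shank. z runs from lower to upper loop, upright as it hangs; x points away from the robot. The straight shank leans by 15 degrees, from (+13, 0, -47 mm) at the lower loop through the origin to (-13, 0, +47 mm) at the upper loop
- hook_top (a point): Crown of the hook's upper loop (bar centre), 63 mm above the hook's origin, 8.5 mm above the rail's axis when hung. This loop is a half circle of 13 mm radius (bar centre) open downwards; its free tip ends at (+13, 0, +44.5 mm) in the hook's frame, beyond the rail. Raised 20 mm, and about 3 mm back so that the shank clears the rail, it can be moved level off or onto the rail
- hook_bottom (a point): Lowest point of the hook's lower loop (centre of the bar), 63 mm below the hook's origin; the rim of the cup's hole settles here when the cup hangs. This loop is a half circle of 13 mm radius (bar centre), open upwards
- hook_tip (a point): End of the free, upward tip of the hook's lower loop, 13 mm from the origin along -x and 44.5 mm below it; the bar is cut square there, 5 mm thick, so it must be under the hole within about 1.5 mm to go in. If it misses, it pushes up the eye
- cup: Loose yellow plastic measuring cup, 90 to 160 g, 80 mm across the rim, 62 mm at the foot, 48 mm high, upright on the table. Origin: centre of its underside; z up, x along the handle away from the bowl. The handle is a flat strap 18 mm wide, 4 mm thick, top level with the rim, underside 44 mm above the table with free room below; it ends in a round eye 22 mm across. It tips and slides easily
- cup_hole (a point): Centre of the hanging hole, 8 mm in diameter, straight down through the eye of the cup's handle, 112 mm from the cup's axis and 46 mm above its underside, half way through the 4 mm thick eye; the eye's end is 11 mm beyond
- crate: Grey plastic crate with a blue sliding lid, fixed on the table on the other side from the rail: 170 mm deep (x), 240 mm wide (y), 113 mm high; its middle is 150 mm from the origin along +x. The origin is on the table. Not part of the work
- jar: Loose small glass jar with a brass twist cap, 52 mm in diameter, 72 mm high, origin under its centre. Leave it alone
- ladle: Loose aluminium ladle lying on the table, 315 mm long, bowl 84 mm across and 42 mm high at its +y end, origin on the table near mid-length. Leave it alone
- trivet: Loose folded steel trivet lying flat, 170 by 95 mm, 18 mm high, origin under its centre, long side along x. Leave it alone
- hook_grip (a point): Centre of the red sleeve on the shank (at the hook's origin), the place to grip: 10 mm wide across the hook's y, with flat sides square to y, 11 mm the other way, 34 mm long along the leaning shank. Fingers pointing straight down here would meet the rail; tilted by about 40 degrees, reaching down and forwards from the robot's side, they clear it

How it is judged:
By the outcome, as a careful person would: the job done as asked, in the order asked, and still so for the second after the job is handed in, with the robot touching nothing.
It also fails if it takes over 72 s, if anything falls off the work surface, if the arm or the gripper's body presses on something with over 40 N, if the wrist force passes 120 N, or if a joint passes its speed limit or range.

## Working session

There is one attempt and no reset: what is moved stays moved. The work goes in short steps, Python scripts to look and compute and a shell command to move; the robot and the scene stay as the last step left them, time stands still between calls to the robot, and variables do not carry over. Pictures are saved under pics/ and viewed, at most 10 in all, crops included, and the job is handed in when it is done.

```bash
ls; mkdir -p pics
python3 - <<'E'
from cell import robot
import cv2,numpy as np
for n in("side","top"):
    c=robot.read_camera(n); cv2.imwrite(f"pics/{n}0.png",c["image"][:,:,::-1])
    print(n,c["fx"],c["fy"],c["cx"],c["cy"],c["k1"]);print(np.round(c["pose"],4))
s=robot.observe();print(s["time"],s["tool_pos"],s["tool_rot"],s["opening"])
E
```

```text
cell.py
drive.py
pics
side 567.7152395834578 567.7152395834578 313.95681957088175 245.3753220324007 0.007670088091645306
[[-0.8197 -0.4097  0.4003  0.0655]
 [-0.5727  0.5982 -0.5605  0.6044]
 [-0.0098 -0.6887 -0.7249  0.9814]
 [ 0.      0.      0.      1.    ]]
top 574.6790916457089 574.6790916457089 327.77127216087126 240.86950922133968 0.016387480398201
[[-0.006  -0.9987  0.0504  0.4471]
 [-1.      0.0061  0.0017  0.0079]
 [-0.002  -0.0504 -0.9987  1.4325]
 [ 0.      0.      0.      1.    ]]
0.1 [ 0.17595392 -0.49450696  0.40412063] [-3.14024393e+00 -2.04507248e-04  3.41763629e-01] 0.09173195887805473
```

View pics/side0.png

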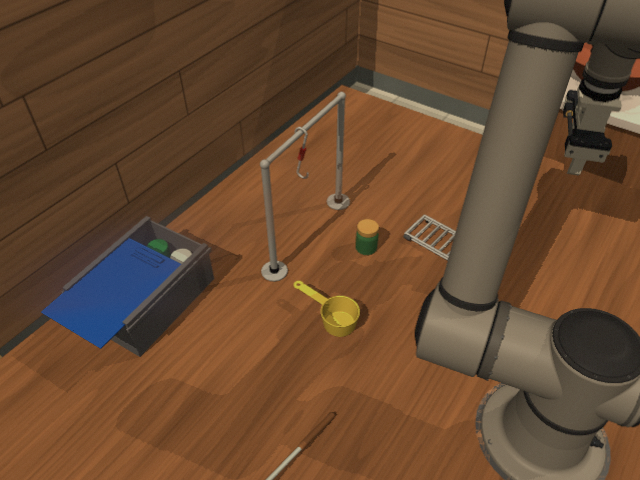

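View pics/top0.png

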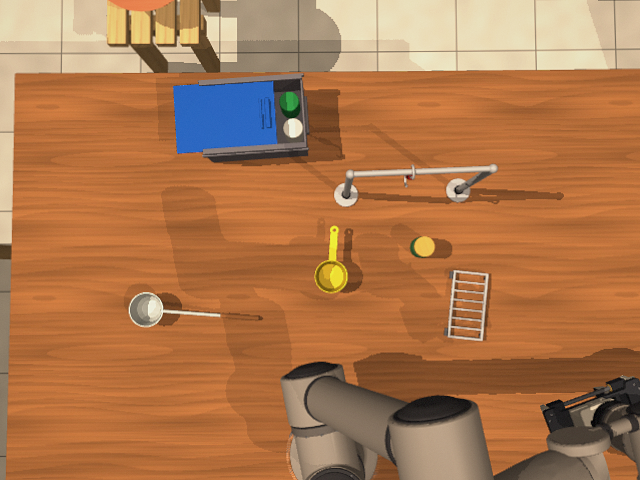

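Side view: the rail runs (265,163)–(342,97), with the hook's red sleeve at (302,154), the cup at (340,315) and its eye at (298,286). Top view: the rail runs (348,175)–(494,168), with the hook at (408,176), the cup at (331,277) and its eye at (334,230).

```bash
cat > h.py <<'E'
import numpy as np,cv2
from cell import robot
def cam(n): return robot.read_camera(n)
def ray(c,u,v):
    K=np.array([[c["fx"],0,c["cx"]],[0,c["fy"],c["cy"]],[0,0,1.]])
    p=cv2.undistortPoints(np.array([[[u,v]]],float),K,np.array([c["k1"],0,0,0.]))[0,0]
    d=c["pose"][:3,:3]@[p[0],p[1],1]; return c["pose"][:3,3],d/np.linalg.norm(d)
def plane(c,uv,z):
    o,d=ray(c,*uv); return o+d*(z-o[2])/d[2]
def tri(c1,p1,c2,p2):
    o1,d1=ray(c1,*p1);o2,d2=ray(c2,*p2)
    t=np.linalg.lstsq(np.c_[d1,-d2],o2-o1,rcond=None)[0]
    a,b=o1+t[0]*d1,o2+t[1]*d2; return (a+b)/2,np.linalg.norm(a-b)
def proj(c,P):
    K=np.array([[c["fx"],0,c["cx"]],[0,c["fy"],c["cy"]],[0,0,1.]])
    T=np.linalg.inv(c["pose"]); return cv2.projectPoints(np.array([P],float),cv2.Rodrigues(T[:3,:3])[0],T[:3,3],K,np.array([c["k1"],0,0,0.]))[0][0,0]
def crop(c,x,y,w,h,s): return cv2.resize(c["image"][y:y+h,x:x+w,::-1],None,fx=s,fy=s,interpolation=cv2.INTER_NEAREST)
def mask(c,lo,hi,box):
    m=cv2.inRange(cv2.cvtColor(c["image"],cv2.COLOR_RGB2HSV),lo,hi); k=np.zeros_like(m);x,y,w,h=box;k[y:y+h,x:x+w]=m[y:y+h,x:x+w]; return k
def cen(m):
    ys,xs=np.nonzero(m); return np.array([xs.mean(),ys.mean()]),len(xs)
E
python3 - <<'E'
from h import *
S=cam("side");T=cam("top")
a=crop(S,250,85,100,75*2,4)
b=crop(T,340,150,160,50,2.5)  # rail
c=crop(S,285,270,40,50,6); d=crop(T,310,215,50,50,6)
W=np.zeros((600,800,3),np.uint8)
for im,x,y in((a,0,0),(b,400,0),(c,400,130),(d,400,0+0)):
    pass
W[0:600,0:400]=a;W[0:125,400:800]=b;W[130:430,400:640]=c;W[430:600,400:700]=d[:170]
cv2.imwrite("pics/c1.png",W)
r=lambda C,box:cen(mask(C,(0,150,60),(6,255,255),box)|mask(C,(174,150,60),(180,255,255),box))
rs,rt=r(S,(285,130,40,60)),r(T,(390,160,40,40));print(rs,rt,tri(S,rs[0],T,rt[0]))
ys,yt=[mask(C,(22,150,90),(34,255,255),b) for C,b in((S,(280,270,90,80)),(T,(300,215,60,90)))]
for C,m in((S,ys),(T,yt)):
    cs,h=cv2.findContours(m,cv2.RETR_CCOMP,cv2.CHAIN_APPROX_NONE)
    for q,hh in zip(cs,h[0]): 
        print(hh[3],cv2.boundingRect(q),cv2.contourArea(q))
E
```

```text
(array([301.36065574, 153.32786885]), 61) (array([408.57142857, 176.92857143]), 14) (array([ 0.6374929 , -0.156902  ,  0.25771987]), np.float64(0.0008602975550923226))
-1 (294, 281, 66, 55) 1357.5
0 (340, 333, 3, 3) 2.0
0 (339, 331, 3, 3) 2.0
0 (342, 330, 3, 3) 2.0
0 (337, 330, 3, 3) 2.0
0 (335, 330, 3, 3) 2.0
0 (336, 329, 3, 3) 2.0
0 (333, 329, 3, 3) 2.0
0 (330, 329, 3, 3) 2.0
0 (327, 329, 3, 3) 2.0
0 (344, 328, 3, 4) 4.0
0 (349, 327, 3, 4) 4.0
0 (346, 327, 4, 3) 4.0
0 (334, 327, 3, 3) 2.0
0 (327, 327, 3, 3) 2.0
0 (344, 326, 3, 3) 2.0
0 (338, 326, 5, 4) 7.0
0 (336, 326, 3, 3) 2.0
0 (351, 325, 3, 3) 2.0
0 (349, 324, 4, 3) 4.0
0 (333, 323, 3, 3) 2.0
0 (326, 323, 3, 3) 2.0
0 (334, 320, 3, 3) 2.0
0 (331, 320, 4, 4) 5.5
0 (332, 319, 3, 3) 2.0
0 (327, 319, 3, 3) 2.0
0 (325, 318, 4, 3) 4.0
0 (331, 316, 3, 3) 2.0
0 (324, 316, 3, 3) 2.0
0 (326, 315, 3, 4) 4.0
0 (355, 314, 3, 3) 2.0
0 (324, 314, 3, 3) 2.0
0 (330, 313, 3, 3) 2.0
0 (328, 313, 3, 3) 2.0
0 (352, 312, 3, 3) 2.0
0 (329, 312, 3, 3) 2.0
0 (351, 311, 3, 3) 2.0
0 (347, 311, 3, 3) 2.0
0 (331, 311, 3, 3) 2.0
0 (345, 309, 3, 3) 2.0
0 (347
[... 729 characters left out ...]
 3) 2.0
0 (338, 286, 3, 4) 4.0
0 (339, 285, 3, 3) 2.0
0 (328, 285, 3, 3) 2.0
0 (320, 285, 3, 4) 4.0
0 (330, 283, 3, 3) 2.0
0 (341, 282, 4, 4) 5.5
0 (318, 282, 3, 3) 2.0
0 (328, 280, 3, 4) 4.0
0 (344, 278, 3, 3) 2.0
0 (315, 275, 3, 3) 2.0
0 (343, 272, 4, 7) 12.5
0 (328, 272, 3, 9) 14.0
0 (321, 272, 3, 3) 2.0
0 (329, 270, 3, 4) 4.0
0 (316, 270, 3, 3) 2.0
0 (342, 269, 4, 4) 5.5
0 (319, 269, 3, 4) 4.0
0 (341, 268, 3, 3) 2.0
0 (330, 268, 3, 4) 4.0
0 (340, 266, 4, 3) 4.0
0 (331, 266, 3, 3) 2.0
0 (319, 266, 3, 3) 2.0
0 (332, 265, 3, 3) 2.0
0 (339, 264, 3, 3) 2.0
0 (333, 264, 3, 3) 2.0
0 (334, 263, 4, 3) 4.0
0 (322, 263, 3, 3) 2.0
0 (333, 261, 3, 3) 2.0
0 (328, 261, 4, 3) 4.0
0 (332, 228, 5, 5) 11.0
```

View pics/c1.png

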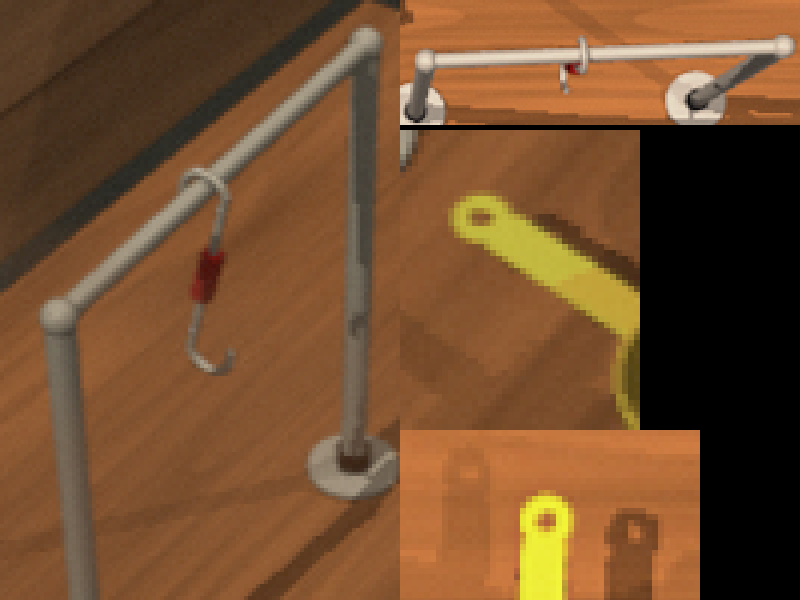

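The crop shows the hook's upper loop over the rail, its tip open upward on the robot side (side view about (308,172)), and the hole clearly in both views: side (298,284), top (334,230).

```bash
cat >> h.py <<'E'
from scipy.spatial.transform import Rotation as Ro
def toolR(yaw,tilt): # tool z tilted forward by tilt, y along -rail y
    return Ro.from_euler('z',yaw)*Ro.from_euler('y',-tilt)*Ro.from_euler('x',np.pi)
def delta(P,R=None,base=None):
    """shift/turn in current tool axes to put grasp point at P; rotation first, then shift in new axes"""
    s=robot.observe(); R0=Ro.from_euler('xyz',s["tool_rot"]); R=R or R0
    tcp=np.array(P)-R.apply([0,0,.159])
    print("rotvec",np.round((R0.inv()*R).as_rotvec(),4),"shift after turn",np.round(R.inv().apply(tcp-s["tool_pos"]),4))
def hole(C,box):
    """sub-pixel centre of the hole: weighted by lack of yellow inside filled outer contour"""
    x,y,w,h=box; im=C["image"][y:y+h,x:x+w].astype(float); g=cv2.resize(im,None,fx=8,fy=8,interpolation=cv2.INTER_CUBIC)
    yl=np.clip(g,0,255).min(axis=2)*0+(g[...,1]-g[...,2]); m=(yl>0.5*yl.max()).astype(np.uint8)
    cs,hi=cv2.findContours(m,cv2.RETR_CCOMP,cv2.CHAIN_APPROX_NONE)
    b=[q for q,k in zip(cs,hi[0]) if k[3]>=0]; q=max(b,key=cv2.contourArea); M=cv2.moments(q)
    return np.array([x+(M["m10"]/M["m00"]+.5)/8-.5,y+(M["m01"]/M["m00"]+.5)/8-.5]),cv2.contourArea(q)/64
def red(C,box): return cen(mask(C,(0,150,60),(6,255,255),box)|mask(C,(174,150,60),(180,255,255),box))
E
python3 - <<'E'
from h import *
S=cam("side");T=cam("top")
hs,ht=hole(S,(288,274,20,20)),hole(T,(324,220,20,20));print(hs,ht)
H,e=tri(S,hs[0],T,ht[0]);print("hole",H,e)
A,e1=tri(S,(264.8,164),T,(350,174));B,e2=tri(S,(341.8,95),T,(493.6,168.4));print("rail",A,e1,B,e2)
v=A-B;yaw=np.arctan2(-v[0],v[1]);print("yaw",yaw)
# rim ellipse -> bowl axis at rim
for C,b in((T,(300,240,60,60)),):
    m=mask(C,(20,120,60),(34,255,255),b);cs,_=cv2.findContours(m,0,1);q=max(cs,key=cv2.contourArea)
    c,r=cv2.minEnclosingCircle(q);print(c,r)
print("bowl",plane(T,(331,277),.048), "jar",plane(T,(424,246),.072))
print("tip",tri(S,(308,172.5),T,(406.8,186.5)))
rs=red(S,(285,130,40,60));G=plane(S,rs[0],.2555);print("sleeve on side ray",G)
delta(tri(S,rs[0],T,red(T,(390,160,40,40))[0])[0],toolR(yaw,np.radians(40)))
print(robot.observe()["contact_force"])
E
```

```text
(array([298.02365819, 284.18640858]), 5.0703125) (array([334.0141369 , 229.69913903]), 6.125)
hole [ 0.54399894 -0.00507576  0.04727389] 5.962752287259539e-05
rail [ 0.63453823 -0.03516176  0.31065719] 0.0014487755466648373 [ 0.64372668 -0.31654874  0.31160817] 0.0008245911592202925
yaw 0.03264255499158841
(331.5, 266.0) 26.575464248657227
bowl [0.43002705 0.00293944 0.048     ] jar [ 0.50230043 -0.21760638  0.072     ]
tip (array([ 0.6240985 , -0.15967261,  0.21105434]), np.float64(5.941300515413124e-05))
sleeve on side ray [ 0.63973047 -0.15929725  0.2555    ]
rotvec [-0.1083  0.6925  0.2963] shift after turn [ 0.2676 -0.3225  0.2568]
[ 0.17532928 -0.14205997  0.33737493]
```

```bash
echo '[[0,0,0,-0.0155,0.099,0.0423],[0,0,0,-0.0155,0.099,0.0423],[0,0,0,-0.0155,0.099,0.0423],[0,0,0,-0.0155,0.099,0.0423],[0,0,0,-0.0155,0.099,0.0423],[0,0,0,-0.0155,0.099,0.0423],[0,0,0,-0.0153,0.0985,0.0425]]' | python3 drive.py 0.092
echo '[[0.038,0,0,0,0,0],[0.038,0,0,0,0,0],[0.038,0,0,0,0,0],[0.038,0,0,0,0,0],[0.038,0,0,0,0,0],[0.038,-0.03,0,0,0,0],[0.038,-0.03,0,0,0,0],[0,-0.03,0,0,0,0]]' | python3 drive.py
echo '[[0,-0.033,0,0,0,0],[0,-0.033,0,0,0,0],[0,-0.033,0,0,0,0],[0,-0.033,0,0,0,0],[0,-0.033,0.025,0,0,0],[0,-0.033,0.025,0,0,0],[0,-0.033,0.025,0,0,0],[0,0,0.025,0,0,0]]' | python3 drive.py
python3 - <<'E'
from h import *
print(robot.observe()["qpos"])
delta([.6385,-.158,.2565],toolR(.0326,np.radians(40)))
E
```

```text
time: 0.88
tool_pos: [0.1758, -0.4947, 0.4049]
tool_rot: [3.141, -0.703, 0.031]
contact_force: [-0.1, -0.1, 0.2]
opening: 0.092
grip_force: 0.0
time: 1.55
tool_pos: [0.3717, -0.4054, 0.5727]
tool_rot: [3.134, -0.703, 0.04]
contact_force: [-0.4, 0.3, 0.1]
opening: 0.0918
grip_force: 0.0
time: 2.22
tool_pos: [0.425, -0.1687, 0.4922]
tool_rot: [3.142, -0.699, 0.037]
contact_force: [0.8, -0.4, 0.3]
opening: 0.0917
grip_force: 0.0
[-0.67876493  0.017625    1.77711269  0.58454679  0.87193456  0.58071003]
rotvec [-0.003  -0.001   0.0037] shift after turn [ 0.0122 -0.0037  0.1589]
```

```bash
echo '[[0.0122,-0.0037,0,-0.003,-0.001,0.0037],[0,0,0.025,0,0,0],[0,0,0.025,0,0,0],[0,0,0.025,0,0,0],[0,0,0.025,0,0,0],[0,0,0,0,0,0]]' | python3 drive.py
python3 - <<'E'
from h import *
delta([.6385,-.158,.2565],toolR(.0326,np.radians(40)))
S=cam("side");T=cam("top")
W=np.zeros((600,800,3),np.uint8);W[:,:480]=crop(S,240,75,120,150,4);W[:320,480:]=crop(T,365,130,80,80,4)
cv2.imwrite("pics/c2.png",W)
E
```

```text
time: 2.72
tool_pos: [0.4999, -0.1674, 0.4193]
tool_rot: [-3.137, -0.691, 0.026]
contact_force: [-0.9, 0.7, -1.8]
opening: 0.0921
grip_force: 0.0
rotvec [-0.0005  0.0069 -0.0048] shift after turn [ 0.0017 -0.0048  0.0549]
```

View pics/c2.png

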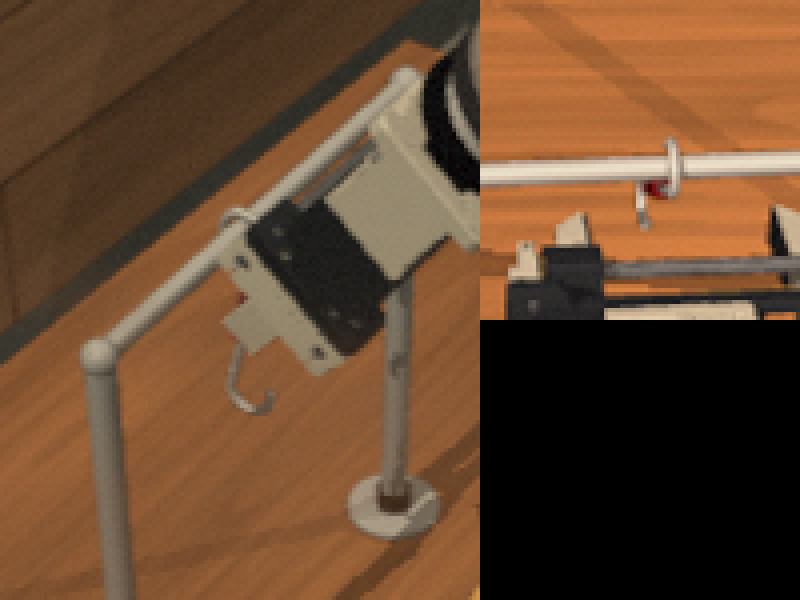

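Side view: the open fingers straddle the sleeve, with the hook's lower loop hanging free at crop (250,395). Top view: the fingers are at crop (572,230) and (785,230), with the hook between them. I'll advance and close.

```bash
echo '[[0.0017,-0.0048,0.011,-0.0005,0.0069,-0.0048],[0,0,0.011,0,0,0],[0,0,0.011,0,0,0],[0,0,0.011,0,0,0],[0,0,0.011,0,0,0],[0,0,0,0,0,0],[0,0,0,0,0,0]]' | python3 drive.py
python3 - <<'E'
from h import *
delta([.6385,-.158,.2565],toolR(.0326,np.radians(40)))
E
```

```text
time: 3.4
tool_pos: [0.5359, -0.1621, 0.3817]
tool_rot: [3.138, -0.703, 0.034]
contact_force: [0.8, 0.1, -0.1]
opening: 0.0921
grip_force: 0.0
rotvec [ 0.0028 -0.0046  0.0011] shift after turn [-0.0018 -0.0007  0.0029]
```

```bash
for i in 1 2; do echo '[[0,0,0,0,0,0],[0,0,0,0,0,0],[0,0,0,0,0,0],[0,0,0,0,0,0],[0,0,0,0,0,0],[0,0,0,0,0,0]]' | python3 drive.py 0.004 15; done
python3 - <<'E'
from h import *
for i in range(4):
    s=robot.observe();print(s["time"],s["tool_pos"],s["tool_rot"])
S=cam("side");T=cam("top")
W=np.zeros((600,800,3),np.uint8);W[:,:480]=crop(S,240,75,120,150,4);W[:320,480:]=crop(T,365,130,80,80,4)
cv2.imwrite("pics/c3.png",W)
E
```

```text
time: 3.9
tool_pos: [0.5356, -0.1621, 0.3827]
tool_rot: [3.136, -0.704, 0.035]
contact_force: [1.5, -0.5, 0.2]
opening: 0.0561
grip_force: 0.0
time: 4.4
tool_pos: [0.5357, -0.162, 0.3825]
tool_rot: [3.137, -0.704, 0.034]
contact_force: [-1.2, -0.3, 0.2]
opening: 0.0165
grip_force: 0.0
4.4 [ 0.53565139 -0.16204688  0.38248464] [ 3.1366769  -0.70409793  0.03445897]
4.4 [ 0.53565139 -0.16204688  0.38248464] [ 3.1366769  -0.70409793  0.03445897]
4.4 [ 0.53565139 -0.16204688  0.38248464] [ 3.1366769  -0.70409793  0.03445897]
4.4 [ 0.53565139 -0.16204688  0.38248464] [ 3.1366769  -0.70409793  0.03445897]
```

View pics/c3.png

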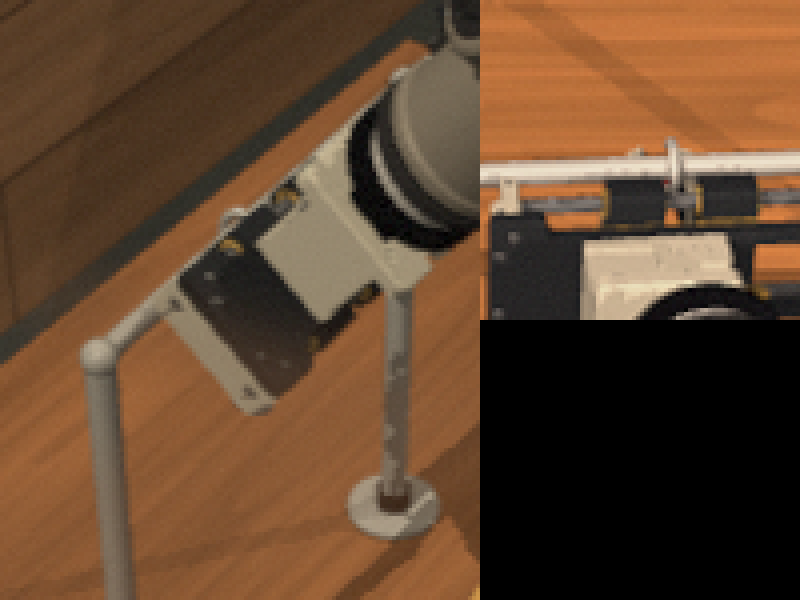

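The fingers are closing evenly on the sleeve, and the hook's crown at crop (675,165) lies between them. I'll finish the grip, raise it 22 mm, move back, and look.

Rail-frame moves: world up = tool (sin40, 0, −cos40) = (0.643, 0, −0.766); world −x = tool (−0.766, 0, −0.643).

```bash
echo '[[0,0,0,0,0,0],[0,0,0,0,0,0],[0,0,0,0,0,0],[0,0,0,0,0,0]]' | python3 drive.py 0.004 15
echo '[[0,0,0,0,0,0],[0,0,0,0,0,0],[0,0,0,0,0,0]]' | python3 drive.py 0.004 35
python3 - <<'E'
from cell import robot;s=robot.observe();print(s["time"],s["tool_pos"],s["tool_rot"],s["opening"])
E
echo '[[0.0035,0,-0.0057,0,0,0],[0.0042,0,-0.005,0,0,0],[0.0032,0,-0.0038,0,0,0],[0.0032,0,-0.0038,0,0,0],[0,0,0,0,0,0],[0,0,0,0,0,0],[0,0,0,0,0,0]]' | python3 drive.py
python3 - <<'E'
from cell import robot;s=robot.observe();print(s["time"],s["tool_pos"],s["tool_rot"],s["contact_force"])
E
```

```text
time: 4.83
tool_pos: [0.5357, -0.1621, 0.3825]
tool_rot: [3.137, -0.704, 0.035]
contact_force: [0.6, 0.5, -1.0]
opening: 0.0103
grip_force: 15.0
time: 5.08
tool_pos: [0.5357, -0.162, 0.3825]
tool_rot: [3.137, -0.704, 0.035]
contact_force: [-0.1, 0.2, -0.1]
opening: 0.0096
grip_force: 35.0
5.0833 [ 0.5356584  -0.16203696  0.38250247] [ 3.13665605 -0.70411439  0.03453154] 0.009606384427840462
time: 5.67
tool_pos: [0.5345, -0.162, 0.4057]
tool_rot: [3.136, -0.704, 0.035]
contact_force: [-1.5, -0.2, -1.3]
opening: 0.0097
grip_force: 35.0
5.6667 [ 0.53452415 -0.16197636  0.40568   ] [ 3.13643499 -0.70444574  0.03456373] [-1.52118563 -0.19038845 -1.25366891]
```

```bash
echo '[[-0.0077,0,-0.0064,0,0,0],[-0.0153,0,-0.0129,0,0,0],[-0.0153,0,-0.0129,0,0,0],[-0.0153,0,-0.0129,0,0,0],[-0.0077,0,-0.0064,0,0,0],[0,0,0,0,0,0],[0,0,0,0,0,0],[0,0,0,0,0,0]]' | python3 drive.py
python3 - <<'E'
from h import *
s=robot.observe();print(s["time"],s["tool_pos"],s["tool_rot"],s["contact_force"])
S=cam("side");T=cam("top")
W=np.zeros((600,800,3),np.uint8);W[:,:480]=crop(S,240,75,120,150,4);W[:320,480:]=crop(T,365,150,80,80,4)
cv2.imwrite("pics/c4.png",W)
E
```

```text
time: 6.33
tool_pos: [0.4551, -0.1648, 0.4055]
tool_rot: [3.136, -0.705, 0.035]
contact_force: [-0.1, -0.6, -0.5]
opening: 0.0095
grip_force: 35.0
6.3333 [ 0.45507922 -0.16475841  0.40545049] [ 3.13596556 -0.70494951  0.03458473] [-0.06704291 -0.55955287 -0.52909316]
```

View pics/c4.png

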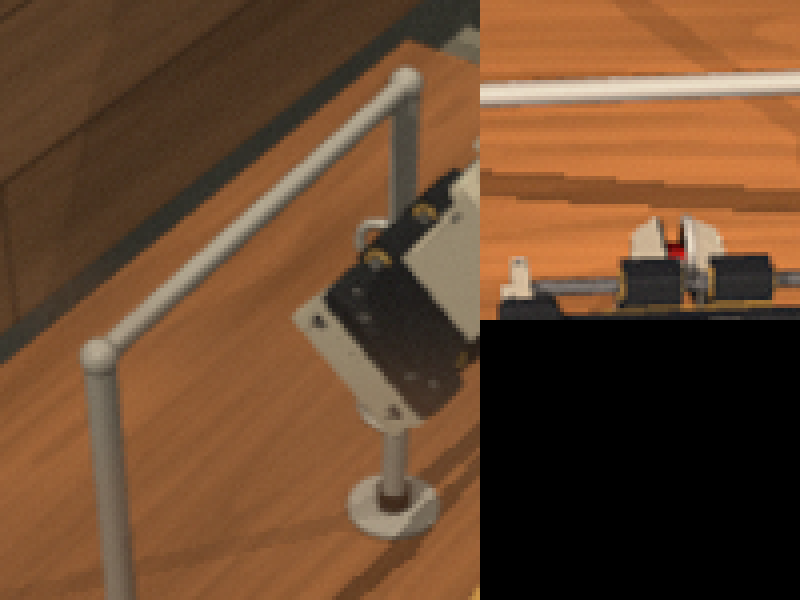

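The hook is held clear of the rail: the upper loop shows at side crop (372,235) and the red sleeve between the pads at top crop (677,250). Next I'll work out the hover beyond the eye.

```bash
cat >> h.py <<'E'
TCP0=np.array([.53566,-.16204,.38250]);R0T=Ro.from_euler('xyz',[3.1366,-.7042,.0345]);HX=np.array([np.cos(.0345),np.sin(.0345),0])
O0=np.array([.6385,-.1577,.2555])
def go(O,o0=None):
    "tool-axis shift to put the hook's origin at O"
    s=robot.observe();R=Ro.from_euler('xyz',s["tool_rot"]);o0=O0 if o0 is None else o0
    d=TCP0+np.array(O)-o0-s["tool_pos"];print("world",np.round(d,4),"tool",np.round(R.inv().apply(d),4),"rot",np.round((R.inv()*R0T).as_rotvec(),4))
E
python3 - <<'E'
from h import *
H=np.array([.5440,-.0051,.0466]);O=H+.035*HX;O[2]=.034+.0445+.10
print(O);go(O)
E
```

```text
[ 0.57897917 -0.00389274  0.1785    ]
world [ 0.021   0.1563 -0.0997] tool [-0.0444 -0.156   0.0923] rot [-0.0002 -0.0002  0.0004]
```

```bash
echo '[[0,-0.02,0,0,0,0],[0,-0.03,0,0,0,0],[0,-0.03,0,0,0,0],[0,-0.03,0,0,0,0],[-0.01,-0.03,0.02,0,0,0],[-0.0144,-0.016,0.0323,0,0,0],[-0.01,0,0.02,0,0,0],[-0.01,0,0.02,0,0,0]]' | python3 drive.py
echo '[[0,0,0,0,0,0],[0,0,0,0,0,0],[0,0,0,0,0,0],[0,0,0,0,0,0]]' | python3 drive.py
python3 - <<'E'
from h import *
H=np.array([.5440,-.0051,.0466]);O=H+.035*HX;O[2]=.034+.0445+.10
go(O);print(robot.observe()["qpos"])
S=cam("side");T=cam("top")
print(proj(S,O),proj(T,O))
W=np.zeros((600,800,3),np.uint8);W[:,:400]=crop(S,245,180,100,150,4);W[:400,400:]=crop(T,285,170,100,100,4)
cv2.imwrite("pics/c5.png",W)
E
```

```text
time: 7.1
tool_pos: [0.4792, -0.0181, 0.3196]
tool_rot: [-3.123, -0.683, 0.038]
contact_force: [0.9, -1.3, 0.4]
opening: 0.0098
grip_force: 35.0
time: 7.43
tool_pos: [0.479, -0.0202, 0.3224]
tool_rot: [-3.126, -0.688, 0.035]
contact_force: [-0.0, -0.1, -0.1]
opening: 0.0094
grip_force: 35.0
world [-0.0028  0.012  -0.0169] tool [-0.0126 -0.0119  0.0117] rot [-0.0214  0.0165  0.0003]
[-0.26216108  0.25119458  2.02923409  0.80435139  0.2830958   0.55366753]
[281.43954389 234.67939101] [333.90928574 209.59889176]
```

View pics/c5.png

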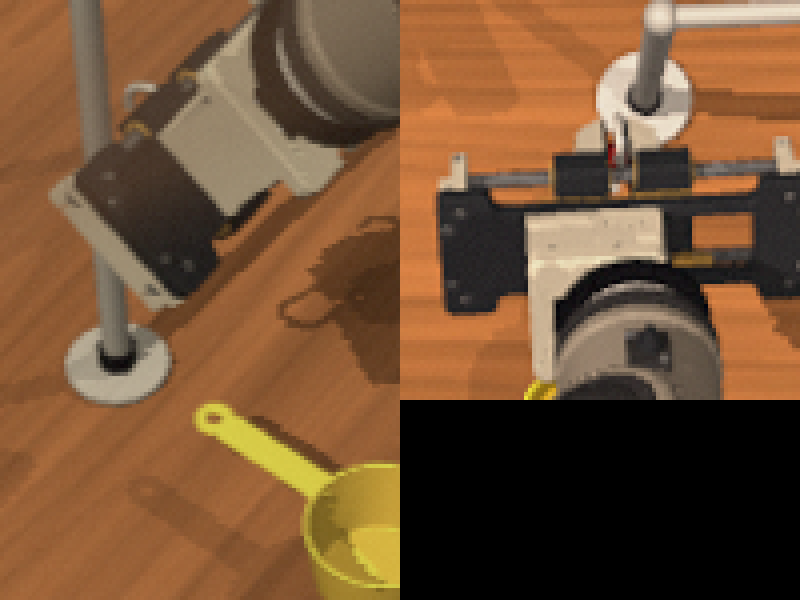

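The side view shows the eye at crop (212,417), with the gripper hiding the tip. Joint 5 is at its limit (0.283 against 0.28), so the commanded pose wasn't fully reached. I'll fit simple kinematics to choose a yaw and tilt that are reachable.

```bash
cat > k.py <<'E'
import numpy as np
from scipy.optimize import least_squares
from scipy.spatial.transform import Rotation as Ro
Z=lambda a:Ro.from_euler('z',a);Y=lambda a:Ro.from_euler('y',a)
D=[([-1.375,.342,1.524,0,1.275,-.146],[.176,-.495,.405],[-3.1402,0,.3418]),
([-0.67876493,0.017625,1.77711269,0.58454679,0.87193456,0.58071003],[.425,-.1687,.4922],[3.142,-.699,.037]),
([-0.26216108,0.25119458,2.02923409,0.80435139,0.2830958,0.55366753],[.479,-.0202,.3224],[-3.126,-.688,.035])]
def rot(q,c): return Z(q[0])*Y(q[1]+q[2])*Z(q[3])*Y(q[4])*Z(q[5]+c)
def pos(q,p):
    h,a,b,L1,L2,e,d=p; F=Y(q[1]+q[2])
    v=np.array([a,b,h])+Y(q[1]).apply([0,0,L1])+F.apply([e,0,L2])
    return Z(q[0]).apply(v)+rot(q,0).apply([0,0,d])
if __name__=="__main__":
    for q,t,r in D:
        print([np.round((rot(q,c).inv()*Ro.from_euler('xyz',r)).magnitude(),3) for c in(np.pi/2,-np.pi/2)])
p0=np.array([.3,0,.0,.4,.4,0,.1])
f=least_squares(lambda p:np.r_[np.concatenate([pos(q,p)-t for q,t,_ in D])/.001,(p-p0)/.15],p0);P=f.x
if __name__=="__main__": print(np.round(P,4),np.round(f.fun[:9],2))
E
python3 k.py; python3 -c "
from cell import robot;print(robot.observe())"
```

```text
[np.float64(0.002), np.float64(3.142)]
[np.float64(0.0), np.float64(3.141)]
[np.float64(0.001), np.float64(3.142)]
[2.225e-01 1.000e-04 7.640e-02 5.063e-01 3.797e-01 4.640e-02 1.397e-01] [ 0.1   0.06 -0.06 -0.   -0.06  0.06 -0.01 -0.07  0.01]
{'time': 7.5333, 'qpos': array([-0.26228424,  0.25100623,  2.02958648,  0.80513347,  0.28306519,
        0.55273382]), 'qvel': array([-0.00172224,  0.00185247,  0.0026751 ,  0.00582971, -0.00039657,
       -0.00541697]), 'joint_efforts': array([ 5.63917944e-03, -3.47307479e+01, -2.10763836e+01,  7.49654844e-01,
       -1.54961295e+00,  4.55465459e-02]), 'tool_pos': array([ 0.47883111, -0.02024123,  0.32236894]), 'tool_rot': array([-3.1255088 , -0.6877779 ,  0.03507532]), 'contact_force': array([ 0.54557087,  0.7811369 , -0.11771179]), 'torque': array([-0.03969006,  0.42733397, -0.02598698]), 'grip_force': 34.992833733558655, 'opening': 0.009743882994363354}
```

```bash
cat >> k.py <<'E'
LO=np.array([-2.53,-.77,.04,-1,.28,-3.11]);HI=np.array([2.53,2.02,2.7,4.14,2.66,3.11])
def ik(t,R,q0):
    s=least_squares(lambda q:np.r_[(pos(q,P)-t)*10,(rot(q,np.pi/2).inv()*R).as_rotvec()*3],np.clip(q0,LO+.001,HI-.001),bounds=(LO,HI))
    return s.x,np.abs(s.fun).max()
E
python3 - <<'E'
from h import *; from k import ik,D
H=np.array([.5440,-.0051,.0466]); o_t=R0T.inv().apply(O0-TCP0); Rh=R0T.inv()*Ro.from_euler('z',.0345)
for yaw in(.0345,.15,.25,.35,.45,-.6):
  for dt in(0,5,10):
    R=Ro.from_euler('z',yaw-.0345)*Ro.from_euler('z',.0345)*Ro.from_euler('y',np.radians(dt))*Ro.from_euler('z',-.0345)*R0T
    Hk=R*Rh; out=[]
    for back,z in((.022,.134),(.022,.034),(0,.034),(0,.06),(0,.2)):
        tip=H+back*np.array([np.cos(yaw),np.sin(yaw),0]);tip[2]=z
        O=tip-Hk.apply([-.013,0,-.0445]); q,e=ik(O-R.apply(o_t),R,D[2][0]); out.append(f"{q[4]:.2f}/{q[3]:.2f}{'' if e<2e-3 else '!'}")
    print(yaw,dt,out)
E
```

```text
0.0345 0 ['0.28/0.88!', '0.28/2.46!', '0.29/2.49', '0.28/2.33!', '0.35/0.53']
0.0345 5 ['0.30/0.49', '0.28/2.12!', '0.28/2.23!', '0.28/1.28!', '0.47/0.33']
0.0345 10 ['0.42/0.27', '0.28/0.55!', '0.28/0.64!', '0.28/0.52!', '0.59/0.21']
0.15 0 ['0.30/1.09', '0.31/2.12', '0.34/2.16', '0.30/1.94', '0.43/0.71']
0.15 5 ['0.36/0.67', '0.28/1.59!', '0.28/1.73!', '0.28/1.34!', '0.52/0.48']
0.15 10 ['0.46/0.42', '0.28/0.83!', '0.28/0.93!', '0.28/0.77!', '0.62/0.33']
0.25 0 ['0.39/1.11', '0.37/1.90', '0.39/1.94', '0.37/1.74', '0.52/0.80']
0.25 5 ['0.43/0.76', '0.29/1.47', '0.31/1.55', '0.32/1.31', '0.58/0.58']
0.25 10 ['0.51/0.51', '0.30/0.94', '0.29/1.03', '0.34/0.85', '0.67/0.41']
0.35 0 ['0.48/1.10', '0.43/1.72', '0.45/1.75', '0.44/1.58', '0.61/0.85']
0.35 5 ['0.50/0.81', '0.36/1.37', '0.38/1.42', '0.39/1.24', '0.65/0.64']
0.35 10 ['0.56/0.57', '0.36/0.96', '0.36/1.03', '0.40/0.88', '0.72/0.47']
0.45 0 ['0.56/1.07', '0.49/1.57', '0.51/1.59', '0.51/1.45', '0.70/0.87']
0.45 5 ['0.57/0.83', '0.43/1.28', '0.45/1.32', '0.47/1.17', '0.72/0.68']
0.45 10 ['0.62/0.62', '0.42/0.95', '0.43/1.00', '0.47/0.88', '0.77/0.52']
-0.6 0 ['0.46/-1.00!', '0.37/-1.00!', '0.39/-1.00!', '0.41/-1.00!', '0.58/-0.81']
-0.6 5 ['0.48/-0.77', '0.35/-1.00!', '0.36/-1.00!', '0.39/-1.00!', '0.63/-0.61']
-0.6 10 ['0.55/-0.54', '0.35/-0.91', '0.35/-0.97', '0.39/-0.82', '0.71/-0.45']
```

```bash
cat >> h.py <<'E'
H=np.array([.5440,-.0051,.0466]);YAW=.28
RT=Ro.from_euler('z',YAW-.0345)*R0T;oT=R0T.inv().apply(O0-TCP0);U=np.array([np.cos(YAW),np.sin(YAW),0])
def togo(tip,off=(0,0,0)):
    O=np.array(tip)+.013*U+[0,0,.0445];s=robot.observe();R=Ro.from_euler('xyz',s["tool_rot"]);t=O-RT.apply(oT)
    print("rot",np.round((R.inv()*RT).as_rotvec(),4),"shift after turn",np.round(RT.inv().apply(t-s["tool_pos"]),4),"q5",s["qpos"][4].round(3),"F",s["contact_force"].round(1))
    return O
E
python3 -c "
from h import *
togo(H+.022*U+[0,0,.134-.0466])"
```

```text
rot [ 0.136   0.0153 -0.188 ] shift after turn [-0.0118  0.0042  0.0122] q5 0.283 F [ 0.5  0.8 -0.1]
```

```bash
echo '[[0,0,0,0.034,0.0038,-0.047],[0,0,0,0.034,0.0038,-0.047],[0,0,0,0.034,0.0038,-0.047],[0,0,0,0.034,0.0038,-0.047],[0,0,0,0,0,0],[0,0,0,0,0,0],[0,0,0,0,0,0]]' | python3 drive.py
python3 -c "
from h import *
togo(H+.022*U+[0,0,.134-.0466])"
```

```text
time: 8.12
tool_pos: [0.4788, -0.0203, 0.3217]
tool_rot: [3.138, -0.703, 0.278]
contact_force: [0.1, -0.1, -0.6]
opening: 0.0097
grip_force: 35.0
rot [ 0.0005  0.0014 -0.0018] shift after turn [-0.0113  0.0041  0.0117] q5 0.432 F [ 0.1 -0.1 -0.6]
```

```bash
echo '[[-0.0056,0.002,0.0058,0.0005,0.0014,-0.0018],[-0.0057,0.0021,0.0059,0,0,0],[0,0,0,0,0,0],[0,0,0,0,0,0],[0,0,0,0,0,0],[0,0,0,0,0,0]]' | python3 drive.py
python3 - <<'E'
from h import *
O=togo(H+.022*U+[0,0,.134-.0466])
S=cam("side");T=cam("top")
Pc=O+[0,0,.063];print("crown pred",proj(S,Pc),proj(T,Pc),"loop front",proj(S,O+.013*U+[0,0,.05]))
W=np.zeros((600,800,3),np.uint8);W[:400,:400]=crop(S,255,190,50,50,8);W[:400,400:]=crop(T,310,180,50,50,8)
cv2.imwrite("pics/c6.png",W)
E
```

```text
time: 8.62
tool_pos: [0.4792, -0.0244, 0.3057]
tool_rot: [3.136, -0.705, 0.282]
contact_force: [-0.1, 0.9, 0.1]
opening: 0.0096
grip_force: 35.0
rot [-0.001  -0.0004  0.0014] shift after turn [-0.0003  0.0002 -0.    ] q5 0.417 F [-0.1  0.9  0.1]
crown pred [277.59981114 214.2705544 ] [330.10903693 207.09448916] loop front [271.67448726 217.7415317 ]
```

View pics/c6.png

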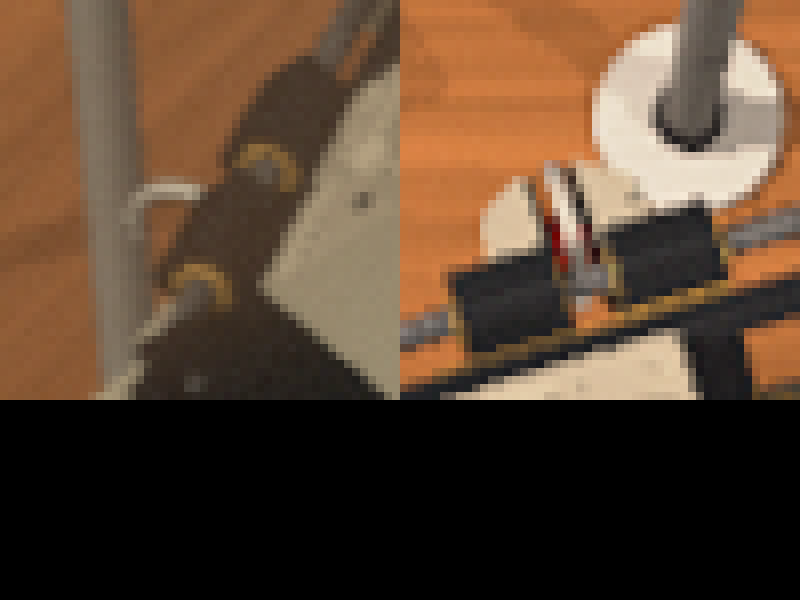

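Top view: the upper loop's bar runs from crop (552,165) to (590,290). Side view: the loop's crown is at crop (165,190) and its front leg at (132,225). I'll measure these numerically against the predicted bar.

Run:
```python
from h import *
O=togo(H+.022*U+[0,0,.134-.0466])
S=cam("side");T=cam("top")
arc=[O+.013*np.cos(a)*U+[0,0,.05+.013*np.sin(a)] for a in np.linspace(0,np.pi,13)]
print("S arc",np.round([proj(S,p) for p in arc],2).tolist());print("T arc",np.round([proj(T,p) for p in arc],2).tolist())
ti=T["image"].min(axis=2).astype(int);si=S["image"].min(axis=2).astype(int)
print("T");[print(r,ti[r,322:340]) for r in range(198,218)]
print("S rows");[print(r,si[r,264:284]) for r in range(208,224)]
```

```text
rot [-0.0011 -0.0004  0.0015] shift after turn [-0.0002  0.0002 -0.0001] q5 0.417 F [-0.8 -0.3 -0.8]
S arc [[271.67, 217.74], [271.78, 216.52], [272.3, 215.48], [273.22, 214.68], [274.47, 214.2], [275.96, 214.06], [277.6, 214.27], [279.26, 214.82], [280.84, 215.68], [282.22, 216.78], [283.31, 218.04], [284.02, 219.38], [284.32, 220.7]]
T arc [[328.35, 201.87], [328.41, 201.88], [328.58, 202.3], [328.86, 203.09], [329.23, 204.21], [329.65, 205.57], [330.11, 207.09], [330.56, 208.66], [330.99, 210.17], [331.35, 211.5], [331.62, 212.58], [331.79, 213.32], [331.84, 213.68]]
T
198 [ 67  67  67  67  71  65  65  67  68  67  62  58 105 192 208 203 203 201]
199 [ 65  65  66  68  69  65  67  66  65  63  62  60  71 170 202 203 200 200]
200 [ 66  68  67  63  63  63  83  81  64  88 132 123 113 128 185 205 206 204]
201 [ 63  59  61  58  56  61 130 136  77  69 151 160 154 141 165 176 187 205]
202 [ 57  67 130 106  61  54 155 169  98  37 138 165 161 160 158 157 165 167]
203 [ 67 130 166 123  58  47 121 182 145  62 102 155 163 160 157 160 158 150]
204 [127 161 166 151  78  48  63 180 182  92  54 148 
[... 1428 characters left out ...]
14 [ 53  78  93  94  92  87  80  95 116 115 108 105 106 116 135 114  63  42
  41  46]
215 [ 51  69  88  95  93  87  85 103 104  78  56  47  47  51  60  50  41  41
  43  47]
216 [52 68 89 95 94 86 93 96 82 55 51 49 51 49 48 43 41 42 41 46]
217 [47 59 84 96 94 87 97 99 81 58 50 49 53 50 45 43 38 43 42 44]
218 [51 57 83 94 93 92 82 89 83 59 49 47 52 45 44 40 43 47 43 45]
219 [50 58 83 96 94 89 86 91 83 66 52 55 56 45 39 42 47 43 46 43]
220 [50 56 83 93 96 89 83 78 70 63 57 55 49 43 43 40 42 40 42 39]
221 [49 58 81 94 95 93 84 76 67 61 56 50 45 40 41 43 39 43 45 39]
222 [54 58 79 93 96 90 87 76 68 60 53 47 42 40 41 46 42 48 43 40]
223 [54 56 77 96 92 94 85 78 71 61 49 38 40 46 60 67 55 52 42 40]
```

```bash
cat >> h.py <<'E'
H=np.array([.5435,-.0044,.046])
E
python3 -c "
from h import *
togo(H+.022*U+[0,0,.034-.046]); togo(H+[0,0,-.012]); togo(H+[0,0,.005])"
```

```text
rot [-0.0012 -0.0002  0.0015] shift after turn [-0.0651 -0.0011  0.0759] q5 0.417 F [ 0.6  0.5 -0.1]
rot [-0.0012 -0.0002  0.0015] shift after turn [-0.0819 -0.001   0.0617] q5 0.417 F [ 0.6  0.5 -0.1]
rot [-0.0012 -0.0002  0.0015] shift after turn [-0.0709 -0.0009  0.0487] q5 0.417 F [ 0.6  0.5 -0.1]
```

```bash
echo '[[-0.0093,-0.0011,0.0109,-0.0012,-0.0002,0.0015],[-0.0093,0,0.0108,0,0,0],[-0.0093,0,0.0108,0,0,0],[-0.0093,0,0.0108,0,0,0],[-0.0093,0,0.0109,0,0,0],[-0.0093,0,0.0109,0,0,0],[-0.0093,0,0.0108,0,0,0],[0,0,0,0,0,0]]' | python3 drive.py
echo '[[0,0,0,0,0,0],[0,0,0,0,0,0],[0,0,0,0,0,0]]' | python3 drive.py
python3 -c "
from h import *
togo(H+.022*U+[0,0,.034-.046]); togo(H+[0,0,-.012])"
```

```text
time: 9.48
tool_pos: [0.4777, -0.0239, 0.2031]
tool_rot: [3.14, -0.7, 0.277]
contact_force: [-0.6, -0.6, -1.2]
opening: 0.0097
grip_force: 35.0
time: 9.73
tool_pos: [0.4786, -0.024, 0.2061]
tool_rot: [3.136, -0.705, 0.281]
contact_force: [-0.3, -0.3, 0.1]
opening: 0.0101
grip_force: 35.0
rot [ 0.0004 -0.0011  0.0004] shift after turn [-0.0006 -0.0001  0.0004] q5 0.384 F [-0.3 -0.3  0.1]
rot [ 0.0004 -0.0011  0.0004] shift after turn [-0.0173 -0.     -0.0139] q5 0.384 F [-0.3 -0.3  0.1]
```

```bash
echo '[[-0.0035,0,-0.0028,0.0004,-0.0011,0.0004],[-0.0035,0,-0.0028,0,0,0],[-0.0035,0,-0.0028,0,0,0],[-0.0035,0,-0.0028,0,0,0],[-0.0033,0,-0.0027,0,0,0],[0,0,0,0,0,0],[0,0,0,0,0,0],[0,0,0,0,0,0]]' | python3 drive.py
python3 - <<'E'
from h import *
O=togo(H+[0,0,-.012])
S=cam("side");T=cam("top")
try: print(hole(S,(288,274,20,20)))
except Exception as e: print(e)
arc=[O+.013*np.cos(a)*U+[0,0,.05+.013*np.sin(a)] for a in np.linspace(0,np.pi,7)]
print("T arc",np.round([proj(T,p) for p in arc],2).tolist());ti=T["image"].min(axis=2).astype(int)
c=int(proj(T,O+[0,0,.063])[0]);r=int(proj(T,O+[0,0,.063])[1])
print(c-6);[print(k,ti[k,c-6:c+8]) for k in range(r-8,r+6)]
print("S arc",np.round([proj(S,p) for p in arc],2).tolist())
si=S["image"].min(axis=2).astype(int);c,r=proj(S,O+[0,0,.063]).astype(int);print(c-10);[print(k,si[k,c-10:c+10]) for k in range(r-6,r+8)]
W=np.zeros((480,800,3),np.uint8);W[:480,:400]=crop(S,265,245,50,60,8);W[:400,400:]=crop(T,310,195,50,50,8)
cv2.imwrite("pics/c7.png",W)
E
```

```text
time: 10.4
tool_pos: [0.4571, -0.0301, 0.2047]
tool_rot: [3.138, -0.703, 0.279]
contact_force: [-0.6, -0.5, -0.6]
opening: 0.0095
grip_force: 35.0
rot [-0.0004  0.0013 -0.0008] shift after turn [ 0.0007 -0.     -0.0005] q5 0.409 F [-0.6 -0.5 -0.6]
max() iterable argument is empty
T arc [[330.82, 216.51], [331.04, 216.98], [331.65, 218.8], [332.46, 221.49], [333.27, 224.31], [333.85, 226.49], [334.04, 227.44]]
326
213 [56 62 56 59 58 61 58 55 55 56 56 56 58 61]
214 [ 61  55  59  63  59  55  57  69 111  88  70  60  53  53]
215 [ 61  57  58  58  68  99  79  52 143 147 141 138 122 100]
216 [ 48  85  63  48  79 147 120  51 107 157 165 164 158 150]
217 [101 147 102  51  58 163 159  79  78 148 161 161 162 162]
218 [148 164 119  54  41 153 183 106  50 147 161 160 159 162]
219 [162 162 153  78  43 114 195 138  46 107 153 162 162 160]
220 [161 161 166 108  57  75 202 179  78  77 151 163 160 161]
221 [162 160 165 115  53  30 183 206 109  45 147 166 163 167]
222 [158 160 163 154  74   1 116 211 131  28 109 130 131 113]
223 [161 161 162 167 100  18  50 179 140  50  83 103  78  44]
224 [163 163 16
[... 612 characters left out ...]
 48 36 38 35 31 48 64]
252 [ 53  53  51  51  52  73 120 147 151 155 157 141 113  77  39  31  28  30
  33  33]
253 [ 53  52  49  49  68 109 127 121 118 118 128 146 157 120  57  29  31  37
  30  32]
254 [ 54  51  50  52  96 110  90  64  49  49  47  66  75  52  29  32  34  30
  31  31]
255 [ 49  52  52  48  95 101  67  53  50  45  39  34  28  26  32  33  35  31
  33  28]
256 [51 52 49 47 93 98 65 40 31 37 37 34 26 26 30 31 32 35 28 28]
257 [55 51 54 51 82 92 66 31 35 37 38 29 27 28 31 36 33 37 29 26]
258 [53 48 51 51 47 52 47 34 36 36 32 28 29 28 35 35 32 33 31 25]
259 [49 53 49 39 36 36 38 37 38 32 30 31 30 31 36 34 32 25 25 26]
260 [50 49 43 33 35 35 37 37 37 35 30 31 27 29 32 29 30 25 26 27]
```

View pics/c7.png

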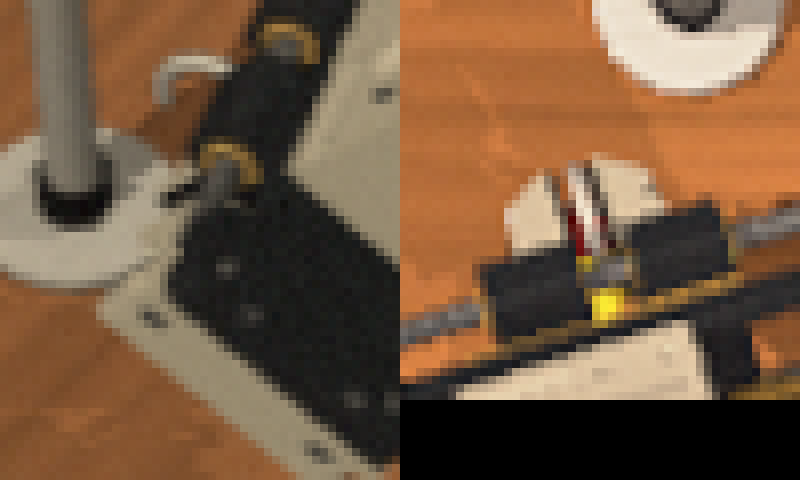

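Side view: the upper loop is at crop (190,70), with the gripper hiding the eye. Top view: the yellow eye shows just behind the bar at crop (605,300), and the hook's bar is in line with it. Measured offsets are below 0.5 mm, so I'll raise the hook slowly and watch for the bowl tipping.

```bash
cat > bowl.py <<'E'
from h import *
S=cam("side");m=mask(S,(20,120,60),(34,255,255),(312,285,60,65));c,n=cen(m);x,y,w,h=cv2.boundingRect(m)
print("bowl",c.round(2),n,(x,y,w,h)); s=robot.observe();print(s["time"],"F",s["contact_force"].round(2),"tau",s["torque"].round(2),"q5",s["qpos"][4].round(3))
cv2.imwrite("pics/last_side.png",crop(S,255,180,140,190,3));
E
python3 bowl.py
echo '[[0.0017,0,-0.002,0,0,0],[0.0017,0,-0.002,0,0,0],[0.0017,0,-0.002,0,0,0],[0.0017,0,-0.002,0,0,0],[0,0,0,0,0,0],[0,0,0,0,0,0]]' | python3 drive.py ; python3 bowl.py
echo '[[0.0017,0,-0.002,0,0,0],[0.0017,0,-0.002,0,0,0],[0.0017,0,-0.002,0,0,0],[0,0,0,0,0,0],[0,0,0,0,0,0]]' | python3 drive.py; python3 bowl.py
python3 -c "
from h import *
togo(H+[0,0,.0065])"
```

```text
bowl [338.86 314.12] 1320 (317, 294, 43, 43)
10.55 F [-0.07 -0.06 -0.28] tau [-0.14  0.43 -0.01] q5 0.409
time: 11.05
tool_pos: [0.4571, -0.03, 0.2154]
tool_rot: [3.137, -0.703, 0.28]
contact_force: [0.1, -0.2, -0.8]
opening: 0.009
grip_force: 35.0
bowl [338.64 313.98] 1340 (315, 293, 45, 44)
11.1 F [ 0.28 -0.19 -0.76] tau [-0.09  0.39  0.01] q5 0.399
time: 11.52
tool_pos: [0.457, -0.03, 0.2232]
tool_rot: [3.137, -0.703, 0.28]
contact_force: [-0.3, 0.4, 0.2]
opening: 0.0095
grip_force: 35.0
bowl [338.37 313.81] 1349 (313, 293, 47, 44)
11.5667 F [ 0.31 -0.9   0.15] tau [-0.12  0.44 -0.01] q5 0.394
rot [-0.0005  0.0014 -0.0006] shift after turn [ 0.0008  0.0002 -0.0005] q5 0.394 F [ 0.3 -0.9  0.2]
```

```bash
cat > cmp.py <<'E'
from h import *
a=cv2.imread("pics/side0.png");S=cam("side");b=S["image"][:,:,::-1].copy()
ga,gb=[im[:,:,1].astype(np.float32) for im in(a,b)]
for n,(x,y,w,h) in dict(top=(326,292,30,14),right=(345,300,20,30),bottom=(325,318,32,22),all=(325,294,38,44)).items():
    (dx,dy),r=cv2.phaseCorrelate(ga[y:y+h,x:x+w],gb[y:y+h,x:x+w],cv2.createHanningWindow((w,h),cv2.CV_32F));print(n,round(dx,2),round(dy,2),round(r,2),np.abs(ga-gb)[y:y+h,x:x+w].mean().round(1))
E
python3 cmp.py
python3 - <<'E'
from h import *
T=cam("top");m=mask(T,(20,150,90),(34,255,255),(325,200,30,50));ys,xs=np.nonzero(m)
for r in range(222,245):
    k=xs[ys==r]; print(r,k.tolist())
O=togo(H+[0,0,.0065]);print("hole px",proj(T,[.5440,-.0051,.0473]),"eye end",proj(T,[.5549,-.0059,.0473]))
E
```

```text
top 0.32 1.25 0.62 18.5
right 0.25 0.14 0.96 4.9
bottom -0.06 0.02 0.99 10.1
all 0.08 0.54 0.96 11.5
222 []
223 []
224 []
225 []
226 []
227 []
228 []
229 []
230 [336, 337, 338]
231 [334, 335, 336, 337, 338]
232 [334, 335, 336, 337, 338]
233 [334, 335, 336, 337]
234 [334, 335, 336]
235 []
236 []
237 []
238 []
239 []
240 []
241 []
242 []
243 []
244 []
rot [-0.0007  0.0017 -0.0007] shift after turn [ 0.0009  0.0002 -0.0006] q5 0.394 F [ 0.7 -0.2 -1.3]
hole px [334.03130945 229.70801713] eye end [334.33294367 225.2059936 ]
```

The bowl hasn't tipped (its bottom and right edges moved less than 0.25 px), so the tip is through the hole. I'll bring the eye down into the loop, moving back as I rise.

```bash
echo '[[0.0008,0,-0.002,0,0,0],[0.0008,0,-0.002,0,0,0],[0.0008,0,-0.002,0,0,0],[0.0008,0,-0.002,0,0,0],[-0.0003,0,-0.0022,0,0,0],[-0.0003,0,-0.0022,0,0,0],[-0.0012,0,-0.0024,0,0,0],[-0.0012,0,-0.0024,0,0,0]]' | python3 drive.py
python3 cmp.py
echo '[[0.002,0,-0.0043,0,0,0],[0.002,0,-0.0043,0,0,0],[0.002,0,-0.0043,0,0,0],[0.002,0,-0.0043,0,0,0],[0,0,0,0,0,0],[0,0,0,0,0,0],[0,0,0,0,0,0]]' | python3 drive.py
python3 cmp.py; python3 bowl.py
```

```text
time: 12.33
tool_pos: [0.4462, -0.0329, 0.2364]
tool_rot: [3.138, -0.703, 0.279]
contact_force: [0.9, -0.1, -0.8]
opening: 0.0099
grip_force: 35.0
top 1.68 -1.42 0.19 24.1
right 3.62 0.79 0.72 12.8
bottom 0.37 -0.23 0.96 15.1
all 0.2 0.24 0.74 17.3
time: 12.97
tool_pos: [0.4415, -0.0342, 0.2544]
tool_rot: [3.138, -0.702, 0.279]
contact_force: [0.6, 0.2, -0.0]
opening: 0.0098
grip_force: 35.0
top -0.5 -0.87 0.24 27.7
right 4.9 4.39 0.34 14.7
bottom 0.65 -0.16 0.82 15.0
all 0.42 0.23 0.67 20.1
bowl [341.42 312.96] 1395 (314, 288, 51, 49)
13.0667 F [ 0.02  0.11 -0.53] tau [-0.08  0.54  0.01] q5 0.403
```

```bash
python3 - <<'E'
from h import *
S=cam("side")
ax=np.array([.4317,.0034,0])+[.0008,-.0009,.001];Rc=Ro.from_euler('z',-.07)
for th in(0,6,9,12,14,17):
    pts=[]
    for r,z in((.04,.048),(.031,0)):
        for a in np.linspace(0,2*np.pi,60):
            p=np.array([r*np.cos(a),r*np.sin(a),z])-[-.031,0,0];p=Ro.from_euler('y',-np.radians(th)).apply(p)+[-.031,0,0]
            pts.append(proj(S,ax+Rc.apply(p)))
    p=np.array(pts);print(th,"left",p[:,0].min().round(1),"top",p[:,1].min().round(1),"right",p[:,0].max().round(1),"bottom",p[:,1].max().round(1))
E
python3 bowl.py
```

```text
0 left 320.3 top 294.5 right 359.5 bottom 336.0
6 left 322.4 top 294.0 right 361.5 bottom 335.7
9 left 323.5 top 293.9 right 362.5 bottom 335.6
12 left 324.7 top 293.9 right 363.4 bottom 335.4
14 left 325.3 top 293.8 right 364.1 bottom 335.4
17 left 325.6 top 293.9 right 365.0 bottom 335.3
bowl [341.34 313.  ] 1396 (314, 288, 51, 49)
13.1667 F [-0.19  0.08 -0.29] tau [-0.17  0.48  0.07] q5 0.403
```

```bash
echo '[[0.0021,0,-0.0048,0,0,0],[0.0021,0,-0.0048,0,0,0],[0.0021,0,-0.0048,0,0,0],[0.0021,0,-0.0048,0,0,0],[0.0021,0,-0.0048,0,0,0],[0.0021,0,-0.0048,0,0,0],[0,0,0,0,0,0],[0,0,0,0,0,0]]' | python3 drive.py
python3 bowl.py
echo '[[0.0021,0,-0.0048,0,0,0],[0.0021,0,-0.0048,0,0,0],[0.0021,0,-0.0048,0,0,0],[0.0021,0,-0.0048,0,0,0],[0.0021,0,-0.0048,0,0,0],[0.0021,0,-0.0048,0,0,0],[0,0,0,0,0,0],[0,0,0,0,0,0]]' | python3 drive.py
python3 - <<'E'
from h import *
s=robot.observe();print(s["qpos"].round(2),s["torque"].round(2))
S=cam("side");T=cam("top")
for C in(S,T):
    m=mask(C,(20,120,50),(34,255,255),(200,180,250,220));n,l,st,c=cv2.connectedComponentsWithStats(m)
    print([(st[i].tolist()) for i in range(1,n) if st[i,4]>15])
E
```

```text
time: 13.83
tool_pos: [0.4329, -0.0366, 0.2847]
tool_rot: [3.137, -0.703, 0.279]
contact_force: [0.5, -0.4, -1.0]
opening: 0.0095
grip_force: 35.0
bowl [341.11 310.33] 1416 (316, 285, 48, 48)
13.8833 F [ 0.01 -0.19 -1.17] tau [-0.16  0.42  0.01] q5 0.426
time: 14.55
tool_pos: [0.4243, -0.039, 0.3146]
tool_rot: [3.138, -0.703, 0.279]
contact_force: [0.1, 0.0, -1.3]
opening: 0.0099
grip_force: 35.0
[-0.41  0.19  2.15  1.12  0.47 -0.07] [-0.03  0.41 -0.  ]
[[305, 262, 54, 65, 1494]]
[[416, 237, 13, 5, 47], [338, 243, 4, 6, 16], [420, 244, 6, 7, 29], [318, 276, 11, 13, 89]]
```

```bash
for i in 1; do echo '[[0.0026,0,-0.003,0,0,0],[0.0026,0,-0.003,0,0,0],[0.0026,0,-0.003,0,0,0],[0.0026,0,-0.003,0,0,0],[0.0026,0,-0.003,0,0,0],[0.0026,0,-0.003,0,0,0],[0.0026,0,-0.003,0,0,0],[0.0026,0,-0.003,0,0,0]]' | python3 drive.py
echo '[[0.0026,0,-0.003,0,0,0],[0.0026,0,-0.003,0,0,0],[0.0026,0,-0.003,0,0,0],[0.0026,0,-0.003,0,0,0],[0.0026,0,-0.003,0,0,0],[0.0013,0,-0.0015,0,0,0],[0,0,0,0,0,0],[0,0,0,0,0,0]]' | python3 drive.py; done
cat > blob.py <<'E'
from h import *
s=robot.observe();print(s["time"],s["qpos"].round(2),s["contact_force"].round(2))
for C in(cam("side"),cam("top")):
    m=mask(C,(20,120,50),(34,255,255),(180,100,300,300));n,l,st,c=cv2.connectedComponentsWithStats(m)
    print([(st[i].tolist()) for i in range(1,n) if st[i,4]>15])
E
for i in 1 2 3; do echo '[[0,0,0,0,0,0],[0,0,0,0,0,0],[0,0,0,0,0,0]]' | python3 drive.py | tail -3|head -1; python3 blob.py; done
```

```text
time: 15.32
tool_pos: [0.4246, -0.0388, 0.3468]
tool_rot: [3.138, -0.702, 0.279]
contact_force: [-0.7, -0.4, -2.2]
opening: 0.0093
grip_force: 35.0
time: 15.98
tool_pos: [0.4248, -0.0386, 0.3684]
tool_rot: [3.138, -0.703, 0.279]
contact_force: [-0.3, -0.1, -1.8]
opening: 0.0094
grip_force: 35.0
contact_force: [-0.4, -0.4, -1.0]
16.2333 [-0.41  0.09  2.07  0.86  0.57  0.23] [-0.42 -0.45 -1.03]
[[291, 241, 34, 58, 1119]]
[[324, 232, 4, 7, 19], [417, 236, 14, 9, 73], [338, 242, 7, 5, 25]]
contact_force: [-0.4, -0.2, -1.2]
16.5833 [-0.41  0.09  2.07  0.86  0.57  0.23] [-0.41 -0.15 -1.23]
[[297, 241, 37, 65, 1294]]
[[321, 231, 7, 12, 47], [417, 236, 14, 9, 75], [339, 241, 6, 5, 24], [322, 247, 4, 5, 17]]
contact_force: [-0.6, -0.8, -1.2]
16.9333 [-0.41  0.09  2.07  0.86  0.57  0.23] [-0.58 -0.8  -1.21]
[[292, 241, 34, 58, 1143]]
[[417, 236, 14, 9, 75], [339, 242, 7, 4, 25]]
```

The cup now hangs free on the hook (about 1.2 N, swaying about 5 px). I'll raise it for the traverse.

```bash
echo '[[0.005,0,-0.006,0,0,0],[0.0091,0,-0.0107,0,0,0],[0.0091,0,-0.0107,0,0,0],[0.0091,0,-0.0107,0,0,0],[0.0091,0,-0.0107,0,0,0],[0.0091,0,-0.0107,0,0,0],[0.005,0,-0.006,0,0,0],[0,0,0,0,0,0]]' | python3 drive.py
python3 - <<'E'
from h import *
s=robot.observe();R=Ro.from_euler('xyz',s["tool_rot"]);print(s["tool_pos"],"O now",s["tool_pos"]+R.apply(oT),s["qpos"].round(2))
t=TCP0+[0,.030,.028]-.001*HX;t=t-[.030*.0326,0,0]-.06*HX
print("turn",(R.inv()*R0T).as_rotvec().round(4),"shift after",R0T.inv().apply(t-s["tool_pos"]).round(4),"world",(t-s["tool_pos"]).round(4))
E
```

```text
time: 17.7
tool_pos: [0.425, -0.0384, 0.4558]
tool_rot: [3.135, -0.705, 0.281]
contact_force: [0.6, 0.1, -0.8]
opening: 0.0096
grip_force: 35.0
[ 0.42495652 -0.03844713  0.45584488] O now [ 0.52385191 -0.0093578   0.3289693 ] [-0.41 -0.02  1.92  0.63  0.76  0.53]
turn [-0.1581 -0.0023  0.1877] shift after [0.0053 0.097  0.0645] world [ 0.0488 -0.0957 -0.0453]
```

```bash
echo '[[0,0.002,0,-0.011,0,0.013],[0,0.004,0,-0.022,-0.0003,0.026],[0,0.006,0,-0.027,-0.0004,0.033],[0,0.008,0,-0.033,-0.0006,0.039],[0,0.009,0,-0.033,-0.0006,0.038],[0,0.01,0,-0.022,-0.0003,0.026],[0,0.01,0,-0.0101,-0.0001,0.0127],[0,0.01,0,0,0,0]]' | python3 drive.py
echo '[[0,0.009,0,0,0,0],[0,0.008,0,0,0,0],[0,0.007,0,0,0,0],[0,0.005,0,0,0,0],[0,0.003,0,0,0,0],[0,0.001,0,0,0,0],[0,0,0,0,0,0],[0,0,0,0,0,0]]' | python3 drive.py
python3 - <<'E'
from h import *
s=robot.observe();R=Ro.from_euler('xyz',s["tool_rot"]);print(s["tool_pos"],"O now",s["tool_pos"]+R.apply(oT),s["qpos"].round(2))
t=TCP0+[0,.030,.028]-.001*HX;t=t-[.030*.0326,0,0]-.06*HX
print("turn",(R.inv()*R0T).as_rotvec().round(4),"shift after",R0T.inv().apply(t-s["tool_pos"]).round(4),"world",(t-s["tool_pos"]).round(4))
E
```

```text
time: 18.37
tool_pos: [0.4319, -0.0974, 0.4537]
tool_rot: [3.139, -0.7, 0.032]
contact_force: [-0.4, -0.2, -1.6]
opening: 0.0094
grip_force: 35.0
time: 19.03
tool_pos: [0.4329, -0.1296, 0.4545]
tool_rot: [3.138, -0.701, 0.033]
contact_force: [0.2, -0.8, -1.5]
opening: 0.0097
grip_force: 35.0
[ 0.43291894 -0.12960147  0.45446447] O now [ 0.53534497 -0.12508252  0.32713659] [-0.58  0.03  1.87  0.59  0.72  0.62]
turn [-0.0012  0.0032 -0.0008] shift after [0.0025 0.0056 0.0598] world [ 0.0408 -0.0045 -0.044 ]
```

```bash
echo '[[0.0003,0.0007,0.004,-0.0012,0.0032,-0.0008],[0.0003,0.0007,0.008,0,0,0],[0.0004,0.0008,0.0115,0,0,0],[0.0004,0.0008,0.0123,0,0,0],[0.0004,0.0008,0.011,0,0,0],[0.0004,0.0009,0.008,0,0,0],[0.0003,0.0009,0.005,0,0,0],[0,0,0,0,0,0]]' | python3 drive.py
for i in 1 2 3; do echo '[[0,0,0,0,0,0],[0,0,0,0,0,0],[0,0,0,0,0,0],[0,0,0,0,0,0]]' | python3 drive.py|sed -n 4p; python3 blob.py; done
python3 - <<'E'
from h import *
s=robot.observe();R=Ro.from_euler('xyz',s["tool_rot"]);print(s["tool_pos"],"O now",s["tool_pos"]+R.apply(oT))
t=TCP0+[0,.030,.025];t=t-[.030*.0326,0,0]
print("turn",(R.inv()*R0T).as_rotvec().round(4),"to raised-over-rail",R0T.inv().apply(t-s["tool_pos"]).round(4),"world",(t-s["tool_pos"]).round(4))
E
```

```text
time: 19.7
tool_pos: [0.4744, -0.1343, 0.4093]
tool_rot: [3.138, -0.703, 0.034]
contact_force: [-0.1, -0.9, -1.7]
opening: 0.0095
grip_force: 35.0
contact_force: [0.0, -0.3, -0.4]
20.0333 [-0.53  0.15  1.86  0.65  0.6   0.56] [ 0.03 -0.32 -0.36]
[[307, 183, 38, 69, 1297]]
[[372, 207, 12, 3, 29], [367, 213, 17, 6, 85], [427, 241, 7, 11, 42]]
contact_force: [-0.3, -0.3, -1.1]
20.4667 [-0.53  0.15  1.86  0.65  0.6   0.56] [-0.28 -0.3  -1.07]
[[308, 185, 36, 56, 1145]]
[[378, 213, 6, 6, 31], [399, 212, 4, 5, 16], [427, 241, 7, 11, 40]]
contact_force: [0.6, 0.0, -1.0]
20.9 [-0.53  0.15  1.86  0.65  0.6   0.56] [ 0.64  0.   -1.01]
[[300, 183, 36, 62, 1158]]
[[376, 196, 14, 14, 130], [395, 197, 6, 5, 21], [374, 213, 10, 6, 52], [427, 240, 7, 12, 43]]
[ 0.47374027 -0.13428072  0.41055632] O now [ 0.57659502 -0.12998903  0.28356663]
turn [ 0.0003 -0.0001 -0.0001] to raised-over-rail [ 0.0445 -0.0003  0.0418] world [ 0.0609  0.0022 -0.0031]
```

```bash
for i in 1 2 3 4; do echo '[[0,0,0,0,0,0],[0,0,0,0,0,0],[0,0,0,0,0,0],[0,0,0,0,0,0],[0,0,0,0,0,0],[0,0,0,0,0,0],[0,0,0,0,0,0]]' | python3 drive.py >/dev/null; python3 blob.py|sed -n 2p; done
python3 - <<'E'
from h import *
s=robot.observe();R=Ro.from_euler('xyz',s["tool_rot"]);O=s["tool_pos"]+R.apply(oT)+[.0008,-.0009,.001]
S=cam("side");T=cam("top");arc=[O+.013*np.cos(a)*HX+[0,0,.05+.013*np.sin(a)] for a in np.linspace(0,np.pi,7)]
print("T arc",np.round([proj(T,p) for p in arc],1).tolist());ti=T["image"].min(axis=2).astype(int)
c,r=proj(T,O+[0,0,.063]).astype(int);print(c-6);[print(k,ti[k,c-6:c+8]) for k in range(r-9,r+8)]
print("S arc",np.round([proj(S,p) for p in arc],1).tolist())
si=S["image"].min(axis=2).astype(int);c,r=proj(S,O+[0,0,.063]).astype(int);print(c-10);[print(k,si[k,c-10:c+10]) for k in range(r-6,r+8)]
E
```

```text
[[301, 183, 36, 63, 1171]]
[[300, 183, 37, 64, 1182]]
[[301, 183, 37, 64, 1191]]
[[302, 183, 36, 65, 1202]]
T arc [[400.5, 194.8], [400.9, 195.2], [401.4, 197.4], [401.6, 200.7], [401.7, 204.2], [401.5, 207.0], [401.1, 208.2]]
395
191 [63 66 67 63 65 64 66 65 69 65 66 67 66 64]
192 [66 65 65 63 66 64 66 67 65 68 68 64 68 69]
193 [66 64 64 65 61 78 70 63 64 61 66 65 67 66]
194 [ 50  48  49  44  93 126 140  90  57  62  65  66  66  65]
195 [ 44  41  43  40  87 143 171 133 106  76  48  46  47  50]
196 [ 50  41  45  42  50 148 176 145 137 134 128 100  51  35]
197 [ 55  41  43  42  32 124 181 153 143 151 151 141 130 125]
198 [ 62  30  40  40  33  83 179 168 147 149 149 147 151 153]
199 [ 77  35  42  44  32  64 188 180 152 145 149 148 148 151]
200 [ 92  40  40  41  33  52 188 186 142 145 150 148 148 150]
201 [106  46  23  18  17  51 191 191 140 140 148 151 149 148]
202 [113  46   2   0  10  43 188 192 142 142 150 152 154 154]
203 [146  78  17  20  15  41 176 191 142 142 154 129 118 119]
204 [101  60  29  39  56  58 161 166 130 141 153 105  61  61]
205 [ 31  33  31  28  96  81 117 131 108 13
[... 636 characters left out ...]
 144 124 104  68  46  35  36  33  36
  44  48]
133 [ 50  51  52  54  64 112 127 123 126 135 151 153 111  47  41  33  36  36
  35  43]
134 [ 52  51  54  56  88 106  98  80  67  80  89  65  35  36  38  39  36  35
  37  35]
135 [54 57 54 68 90 94 65 46 47 44 39 33 35 34 38 36 36 35 32 35]
136 [51 55 53 86 99 83 54 45 37 27 34 36 34 39 36 35 35 37 34 56]
137 [ 52  55  51  63  88  89  57  39  32  31  39  36  38  35  38  37  35  32
  54 105]
138 [ 56  55  52  64  92  92  61  27  26  26  36  37  36  36  40  35  33  56
 105 128]
139 [ 53  52  51  57  83  77  36  33  33  29  27  31  38  35  32  34  54 105
 127 123]
140 [ 50  52  49  49  43  36  34  54  63  47  31  33  35  36  39  55  92 121
 121 114]
```

```bash
echo '[[0.0009,0,0.0009,0,0,0],[0.0019,0,0.0018,0,0,0],[0.0028,0,0.0027,0,0,0],[0.0038,0,0.0036,0,0,0],[0.0038,0,0.0036,0,0,0],[0.0038,0,0.0036,0,0,0],[0.0038,0,0.0036,0,0,0],[0.0038,0,0.0036,0,0,0]]' | python3 drive.py | sed -n 4p
echo '[[0.0038,0,0.0036,0,0,0],[0.0038,0,0.0036,0,0,0],[0.0038,0,0.0036,0,0,0],[0.0028,0,0.0027,0,0,0],[0.0019,0,0.0018,0,0,0],[0.0009,0,0.0009,0,0,0],[0,0,0,0,0,0],[0,0,0,0,0,0]]' | python3 drive.py
for i in 1 2 3; do echo '[[0,0,0,0,0,0],[0,0,0,0,0,0],[0,0,0,0,0,0],[0,0,0,0,0,0],[0,0,0,0,0,0],[0,0,0,0,0,0]]' | python3 drive.py >/dev/null; python3 blob.py|sed -n 2p; done
python3 - <<'E'
from h import *
s=robot.observe();R=Ro.from_euler('xyz',s["tool_rot"]);print(s["time"],s["tool_pos"],s["contact_force"])
t=TCP0+[0,.030,0];t=t-[.030*.0326,0,0]
print("turn",(R.inv()*R0T).as_rotvec().round(4),"to seat",R0T.inv().apply(t-s["tool_pos"]).round(4),"world",(t-s["tool_pos"]).round(4))
E
```

```text
contact_force: [0.4, 0.2, -1.8]
time: 25.17
tool_pos: [0.531, -0.1325, 0.4073]
tool_rot: [3.136, -0.704, 0.034]
contact_force: [-0.3, 0.1, -2.0]
opening: 0.0098
grip_force: 35.0
[[281, 177, 36, 62, 1125]]
[[284, 177, 36, 63, 1157]]
[[286, 177, 37, 62, 1176]]
26.9667 [ 0.53102227 -0.13246816  0.40724502] [ 0.21892769 -0.27504073 -1.28562349]
turn [ 0.0001  0.0001 -0.0001] to seat [-0.0132 -0.0004  0.0212] world [ 0.0037  0.0004 -0.0247]
```

```bash
echo '[[-0.0013,0,0.0021,0,0,0],[-0.0013,0,0.0021,0,0,0],[-0.0013,0,0.0021,0,0,0],[-0.0013,0,0.0021,0,0,0],[-0.0013,0,0.0021,0,0,0],[-0.0013,0,0.0021,0,0,0],[-0.0013,0,0.0021,0,0,0],[-0.0007,0,0.0011,0,0,0]]' | python3 drive.py
echo '[[-0.0007,0,0.001,0,0,0],[-0.0007,0,0.001,0,0,0],[-0.0006,0,0.001,0,0,0],[0,0,0,0,0,0],[0,0,0,0,0,0],[0,0,0,0,0,0]]' | python3 drive.py
python3 - <<'E'
from h import *
s=robot.observe();R=Ro.from_euler('xyz',s["tool_rot"])
t=TCP0+[0,.030,0];t=t-[.030*.0326,0,0]
print(s["contact_force"],"to seat",R0T.inv().apply(t-s["tool_pos"]).round(4),"world",(t-s["tool_pos"]).round(4))
E
```

```text
time: 27.63
tool_pos: [0.5338, -0.1324, 0.3884]
tool_rot: [3.137, -0.704, 0.034]
contact_force: [-0.6, -0.6, -2.7]
opening: 0.0096
grip_force: 35.0
time: 28.13
tool_pos: [0.5342, -0.1325, 0.3854]
tool_rot: [3.136, -0.704, 0.034]
contact_force: [-0.7, -0.2, -0.9]
opening: 0.0096
grip_force: 35.0
[-0.73768852 -0.21748652 -0.94779053] to seat [-0.0015 -0.0004  0.0025] world [ 0.0005  0.0005 -0.0029]
```

```bash
echo '[[-0.0004,0,0.0006,0,0,0],[-0.0004,0,0.0006,0,0,0],[-0.0003,0,0.0006,0,0,0],[0,0,0,0,0,0],[0,0,0,0,0,0],[0,0,0,0,0,0],[0,0,0,0,0,0]]' | python3 drive.py
echo '[[-0.0003,0,0.0004,0,0,0],[-0.0003,0,0.0004,0,0,0],[0,0,0,0,0,0],[0,0,0,0,0,0],[0,0,0,0,0,0],[0,0,0,0,0,0]]' | python3 drive.py
python3 blob.py; python3 -c "
from cell import robot;print(robot.observe()['tool_pos'])"
```

```text
time: 28.72
tool_pos: [0.5345, -0.1325, 0.3833]
tool_rot: [3.136, -0.704, 0.034]
contact_force: [-0.9, -0.3, -1.4]
opening: 0.0095
grip_force: 35.0
time: 29.22
tool_pos: [0.5346, -0.1325, 0.3824]
tool_rot: [3.136, -0.705, 0.034]
contact_force: [0.1, -0.9, -0.2]
opening: 0.0097
grip_force: 35.0
29.2167 [-0.46  0.29  1.77  0.64  0.53  0.61] [ 0.06 -0.87 -0.24]
[[282, 186, 36, 58, 1086]]
[[373, 183, 9, 6, 43]]
[ 0.53463663 -0.13250287  0.38235346]
```

```bash
cat > f.py <<'E'
from cell import robot
import numpy as np
f=[]
for i in range(8): robot.read_camera("top"); f.append(robot.observe()["contact_force"])
print("F",np.mean(f,0).round(2),np.std(f,0).round(2),robot.observe()["tool_pos"].round(4))
E
python3 f.py; echo '[[-0.0004,0,0.0005,0,0,0],[0,0,0,0,0,0],[0,0,0,0,0,0],[0,0,0,0,0,0]]' | python3 drive.py>/dev/null; python3 f.py
```

```text
F [-0.14  0.1   0.65] [0.49 0.49 0.46] [ 0.5346 -0.1325  0.3823]
F [-1.33  0.49  4.96] [0.66 0.46 0.56] [ 0.5347 -0.1325  0.382 ]
```

Seated on the rail with contact felt. I'll ease back slightly, soften the grip, and open.

```bash
echo '[[0.0004,0,-0.0004,0,0,0],[0,0,0,0,0,0],[0,0,0,0,0,0],[0,0,0,0,0,0]]' | python3 drive.py>/dev/null; python3 f.py
echo '[[0,0,0,0,0,0],[0,0,0,0,0,0],[0,0,0,0,0,0],[0,0,0,0,0,0]]' | python3 drive.py 0.004 3 |tail -3
echo '[[0,0,0,0,0,0],[0,0,0,0,0,0],[0,0,0,0,0,0],[0,0,0,0,0,0],[0,0,0,0,0,0],[0,0,0,0,0,0]]' | python3 drive.py 0.05
for i in 1 2 3; do python3 blob.py; echo '[[0,0,0,0,0,0],[0,0,0,0,0,0],[0,0,0,0,0,0]]' | python3 drive.py >/dev/null; done
```

```text
F [-0.22 -0.19  3.89] [0.35 0.24 0.39] [ 0.5347 -0.1325  0.3822]
contact_force: [0.2, -0.1, 3.5]
opening: 0.0101
grip_force: 3.0
time: 32.02
tool_pos: [0.5346, -0.1325, 0.3819]
tool_rot: [3.137, -0.704, 0.034]
contact_force: [-0.7, 0.7, 0.3]
opening: 0.0452
grip_force: 0.0
32.0167 [-0.46  0.29  1.77  0.64  0.53  0.61] [-0.75  0.67  0.34]
[[283, 186, 36, 58, 1086]]
[[386, 183, 5, 4, 17], [394, 183, 7, 4, 26]]
32.3667 [-0.46  0.29  1.77  0.64  0.53  0.61] [ 0.43 -0.67 -0.46]
[[283, 186, 35, 58, 1089]]
[[386, 183, 5, 5, 20], [393, 183, 8, 4, 27]]
32.7167 [-0.46  0.29  1.77  0.64  0.53  0.61] [ 0.02  0.65 -0.21]
[[283, 186, 36, 58, 1085]]
[[386, 183, 5, 5, 20], [394, 183, 7, 4, 26]]
```

```bash
echo '[[0,0,-0.004,0,0,0],[0,0,-0.008,0,0,0],[0,0,-0.012,0,0,0],[0,0,-0.018,0,0,0],[0,0,-0.02,0,0,0],[0,0,-0.02,0,0,0],[0,0,-0.02,0,0,0],[0,0,-0.01,0,0,0]]' | python3 drive.py
for i in 1 2 3; do echo '[[0,0,0,0,0,0],[0,0,0,0,0,0],[0,0,0,0,0,0],[0,0,0,0,0,0],[0,0,0,0,0,0]]' | python3 drive.py|sed -n 4p; python3 blob.py|sed -n 2p; done
python3 - <<'E'
from h import *
S=cam("side");T=cam("top");W=np.zeros((600,800,3),np.uint8)
W[:,:480]=crop(S,230,80,160,200,3);W[:240,480:]=crop(T,330,140,160,120,2)
W[240:480,480:]=cv2.resize(T["image"][:,:,::-1],(320,240));cv2.imwrite("pics/c8.png",W)
E
```

```text
time: 33.73
tool_pos: [0.4606, -0.1343, 0.4704]
tool_rot: [3.134, -0.707, 0.036]
contact_force: [1.1, -0.8, 0.2]
opening: 0.0502
grip_force: 0.0
contact_force: [0.1, 0.8, -0.2]
[[283, 181, 35, 63, 1110]]
contact_force: [-0.2, 0.7, 0.9]
[[283, 181, 36, 63, 1114]]
contact_force: [-0.2, 0.5, 0.3]
[[283, 181, 35, 63, 1110]]
```

View pics/c8.png

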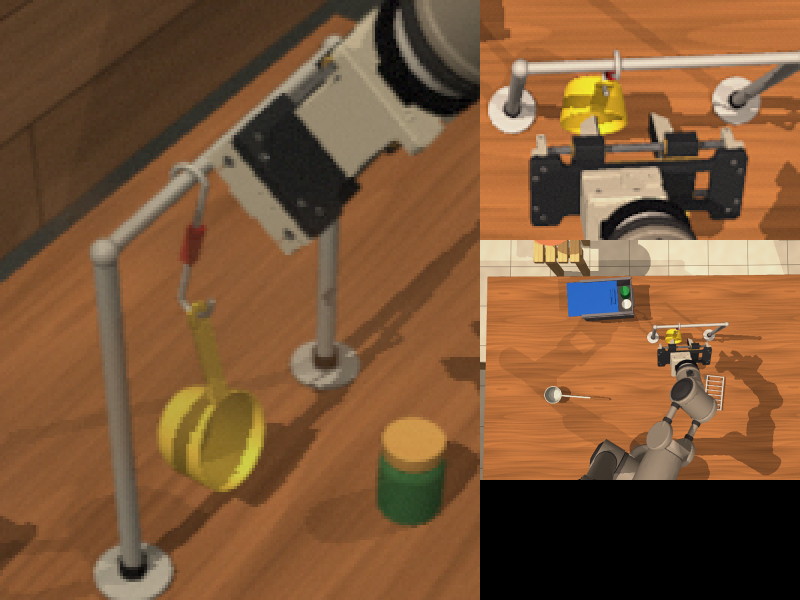

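The cup hangs still on the hook from the rail (hook loop at crop (188,172), eye at (205,310)). The jar stands untouched and the arm is clear, so I'll hand in.

```bash
python3 -c "
from cell import robot;print(robot.hand_in())"
```

```text
the job is handed in; nothing more can be done
None
```

The yellow cup is hanging still on the S-hook from the rail with the gripper clear of it; the jar, ladle and trivet were left alone, and I handed the job in at about 35 s of the 72 s allowed (the hand-in returned no verdict).

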